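Set a conveyor shaft up for a run-out check

TASK

Set the conveyor shaft up for a run-out check on the granite plate: stand the two V-blocks in line along the plate's long side, about 12 cm apart centre to centre, the plain one left of the plate's middle as seen from the robot and the one with the brass stop right of it, stop on the outer side, with room left behind them. Then lay the shaft level in both grooves, pulley to the left and free end facing the stop with a gap of no more than 15 mm, and last stand the dial gauge on the plate behind the shaft (the side away from the robot) so that the top of the shaft, midway between the blocks, presses its feeler in. Set everything down gently and leave the two spray cans where they stand.

Things in the scene. Friction and masses are not known exactly. Their poses are not given: they have to be found in the camera images.
- plate: fixed dark granite surface plate, 250 mm long (its y), 200 mm deep (its x), 50 mm high; origin at the centre of its underside, so its top is 50 mm above the bench. Its yaw is within 0.2 rad; +y is the left as seen from the robot, +x points away from the robot ('behind')
- plain_block: plain V-block, bright steel, loose, 0.45 kg: 50 mm wide (x), 40 mm long (y), 45 mm high, 90 degree V-groove in its top along y, 36 mm wide at the mouth, 18 mm deep. The shaft rests in it with its axis 48.2 mm above the block's underside. Origin at the centre of the underside; both ends alike. Starts upright on the 3 mm thick dark green mat
- stop_block: V-block with stop, loose, 0.5 kg: the same 50 x 40 x 45 mm steel block with the same groove along y, and a brass stop plate (50 mm wide, 6 mm thick, 56 mm high) screwed to its -y end face: it fills y = -20 to -26 mm and stands 11 mm above the block's top. Origin at the centre of the underside of the 40 mm long block. Starts upright on the same mat
- shaft: conveyor drive shaft, loose, 0.6 kg: 30 mm round bar along its own y, black in the middle (grip there), bright bearing seats at y -75 to -42 and 43 to 97 mm, one per V-block. Free end at y = -75 mm; aluminium toothed pulley, 52 mm diameter, at y = 97 to 121 mm (stub to 127). Origin on the axis, at the middle of the black part; centre of mass at y = 23 mm. It rolls about y: use only its y axis
- cradle: fixed wooden cradle in which the shaft starts, lying level along the cradle's y, its axis 50 mm above the bench; board 80 x 150 x 12 mm with two notched uprights, 70 mm wide, 46 mm high, at y = -63 to -47 and 47 to 63 mm; origin at the centre of its underside
- stand: dial gauge on a magnetic stand (magnet off), loose, 0.75 kg: grey base 56 mm (x) by 46 mm (y), 42 mm high; on its centre a 16 mm square steel column to 187 mm above the underside, bare above 130 mm: grip it there. The dial (50 mm, centre 117 mm up) faces -x and its feeler points down 70 mm in front (-x) of the column's axis. Origin at the centre of the base's underside. Starts upright on the mat
- feeler_tip (a point): red ball tip of the dial gauge's feeler; when free it hangs 59.2 mm above the underside of the stand, about 4 mm lower than the top of the shaft lying in the V-blocks (63.2 mm above the plate)
- plunger (a joint): how far the feeler is pushed up into the gauge, m: 0 free, at most 0.010; spring of 0.64 N plus 80 N/m. About 0.004 with the stand on the plate and the feeler on the very top of the shaft
- tall_can: bystander: silver spray can with yellow bands, 64 mm diameter, 225 mm high, origin at the centre of its underside
- short_can: bystander: dark green spray can with white bands, 52 mm diameter, 155 mm high, origin at the centre of its underside
Things that resemble listed ones, but are neither listed nor needed, are in the scene too. Leave any purple look-alike of the plain_block alone.

How it is judged:
By the outcome, as a careful person would: the job done as asked, in the order asked, and still so for the second after the job is handed in, with the robot touching nothing.
It also fails if it takes over 128 s, if anything falls off the work surface, if the arm or the gripper's body presses on something with over 40 N, if the wrist force passes 120 N, or if a joint passes its speed limit or range.

ROBOT

A 6-joint arm with a two-finger parallel gripper is mounted at the origin on the work surface. World frame = base frame: x ahead of the robot, y to its left, z up, the work surface at z = 0. Lengths are in m, angles in rad, forces in N, time in s.
With the tool pointing down it reaches from about 0.35 to 1 m from the base axis. Payload 7.1 kg.
Tool frame: the origin (TCP) lies between the finger pads; the fingertips stand 22 mm ahead of it and the grasp point (between the pads) lies 3 mm ahead of it; x points along the fingers, y is the direction in which the jaws open and shut, and the axes are right-handed (so a half turn about x gives the same grasp; the last joint's range is limited). The gripper opens to 85 mm and grips with 20 to 120 N. Pads are 22 mm wide; open, the fingers measure 114 mm over their backs; the gripper's body (76 mm by 85 mm) begins 54 mm behind the grasp point. The pads swing forward as they close: fully open they stand 13 mm farther back than shut.
Start: joints at [1.242, 0.423, 1.63, -0, 1.089, -0.019], TCP at [0.191, 0.595, 0.253] pointing down, gripper open.
Joint ranges: [-3, 3], [-0.9, 2.11], [0.09, 2.58], [-1.31, 4.45], [0.11, 2.69], [-2.54, 2.54]. Speed limits (rad/s): [2.39, 2.39, 3.01, 3.14, 3.14, 3.14].

INTERFACE

Orientations are given as a rotation vector (axis times angle).
In Python, from rig import manip gives the robot as it stands. The module is installed in compiled form; this text tells all that it offers. Calls block until the motion is done:
- manip.move_to(position, orientation): joint-space move of the TCP to a pose.
- manip.servo_line(position, orientation=None, rate=0.15): straight line of the TCP; orientation=None keeps the orientation; rate is the mean speed in m/s.
- manip.set_joints(angles): joint-space move.
- manip.command_gripper(opening, f_grip=None): finger opening in m; f_grip is the grip in N (None keeps the last); returns when the fingers have stopped.
- manip.hold(seconds).
- manip.solve_ik(position, orientation): joint angles nearest the present ones, or None.
- manip.camera(name): name is "side" or "top"; returns a dict with "image" (400x640x3 uint8, red, green, blue), "fx", "fy", "cx", "cy" (pixels), "cam_to_world" (4x4, takes a point from camera to world coordinates). Camera axes: x right, y down, z forward; pixel columns grow to the right and rows downward; lengths in m; the calibration is good to about 2 mm. A picture is of the moment at which its call begins. There is no depth.
A pose or a line that the arm cannot do raises manip.IKError and nothing moves.
- manip.sign_off(): hands the job in, once; it reports no verdict.
Readings, each from a call of its own:
- manip.get_time(): time.
- manip.get_joint_positions(): joint angles.
- manip.get_joint_vel(): joint speeds.
- manip.get_tau(): joint torques, N m.
- manip.get_position(): TCP position.
- manip.get_ee_rot(): TCP orientation.
- manip.get_contact_force(): force on the tool from outside, world axes, zero at the start.
- manip.get_torque(): the same for the moment, N m.
- manip.get_width(): finger opening in m.
Only numpy, scipy, OpenCV 4.12 (cv2) and the standard library are available. Lean on these libraries where they do the work, as an engineer would, in place of code of your own. Each camera call takes 0.05 s, during which the arm holds its last target.

## Working session

There is one attempt and no reset: what is moved stays moved. The work goes in short steps, each a Python script; the robot and the scene stay as the last script left them, time stands still between calls to the robot, and variables do not carry over. Pictures are saved under pics/ and viewed, and the job is handed in when it is done.

```bash
mkdir -p pics; python3 - <<'E'
from rig import manip
import cv2,numpy as np,pickle
for n in("side","top"):
    c=manip.camera(n); cv2.imwrite(f"pics/{n}0.png",c["image"][:,:,::-1]); pickle.dump(c,open(f"{n}0.pkl","wb"))
    print(n,c["fx"],c["fy"],c["cx"],c["cy"]);print(np.round(c["cam_to_world"],4))
print(manip.get_time(),manip.get_ee_rot(),manip.get_width())
E
```

```text
side 377.03048644268574 377.03048644268574 324.7073783819606 196.00765792180968
[[ 0.9348 -0.2158  0.282   0.267 ]
 [-0.3547 -0.6047  0.7131 -0.7844]
 [ 0.0167 -0.7666 -0.6419  0.8022]
 [ 0.      0.      0.      1.    ]]
top 385.511771186717 385.511771186717 318.935776215623 192.6079345880737
[[ 0.023  -0.9881  0.1523  0.4286]
 [-0.9997 -0.0235 -0.0014  0.0078]
 [ 0.005  -0.1522 -0.9883  1.1265]
 [ 0.      0.      0.      1.    ]]
0.1 [ 0.24202361  1.55735948 -0.24424933] 0.08530284232066687
```

```bash
ls -la .
```

```text
total 1516
drwxr-xr-x  3 agent agent   4096 Dec  6 22:14 .
drwxr-xr-x 23 root  root    4096 Dec  6 22:14 ..
drwxr-xr-x  2 agent agent   4096 Dec  6 22:14 pics
-rw-r--r--  1 agent agent 768445 Dec  6 22:14 side0.pkl
-rw-r--r--  1 agent agent 768445 Dec  6 22:14 top0.pkl
```

View pics/top0.png

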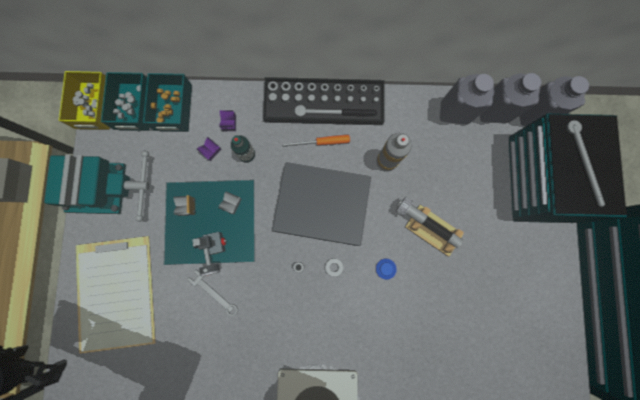

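View pics/side0.png

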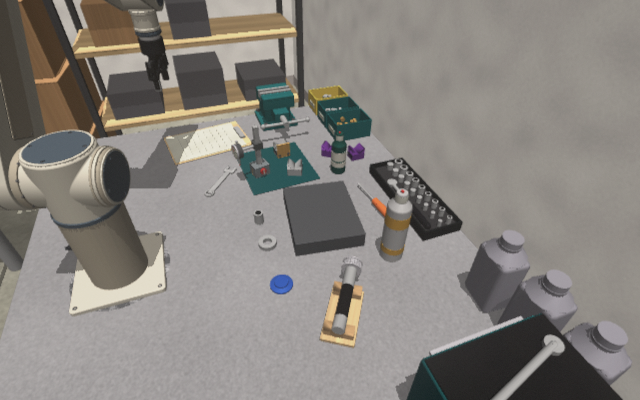

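```bash
python3 - <<'E'
import cv2
a=cv2.imread("pics/top0.png");b=cv2.imread("pics/side0.png")
c=cv2.resize(a[170:290,155:265],None,fx=5,fy=5,interpolation=cv2.INTER_CUBIC); cv2.imwrite("pics/c1.png",c)
c=cv2.resize(b[115:195,225:325],None,fx=7,fy=7,interpolation=cv2.INTER_CUBIC); cv2.imwrite("pics/c2.png",c)
c=cv2.resize(a[120:260,260:480],None,fx=3.6,fy=3.6,interpolation=cv2.INTER_CUBIC); cv2.imwrite("pics/c3.png",c)
c=cv2.resize(b[170:350,270:420],None,fx=3.3,fy=3.3,interpolation=cv2.INTER_CUBIC); cv2.imwrite("pics/c4.png",c)
E
```

```text
(no output)
```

View pics/c1.png

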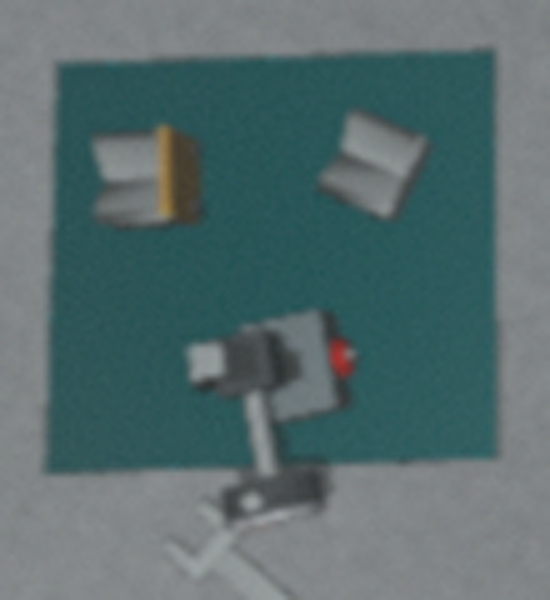

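View pics/c2.png

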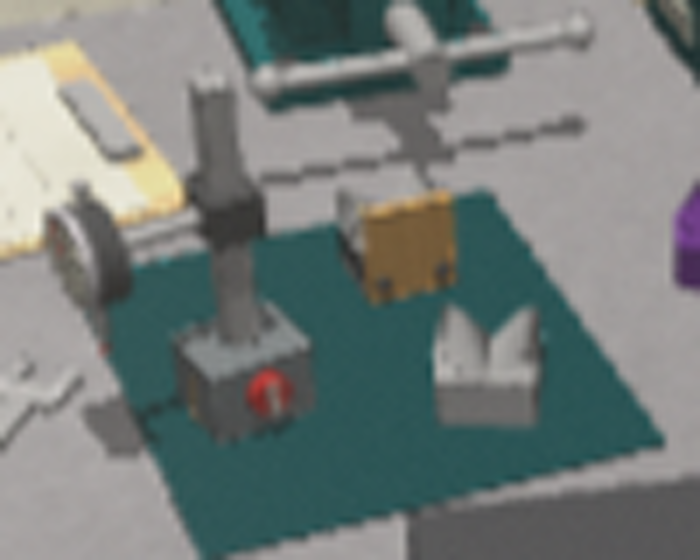

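View pics/c3.png

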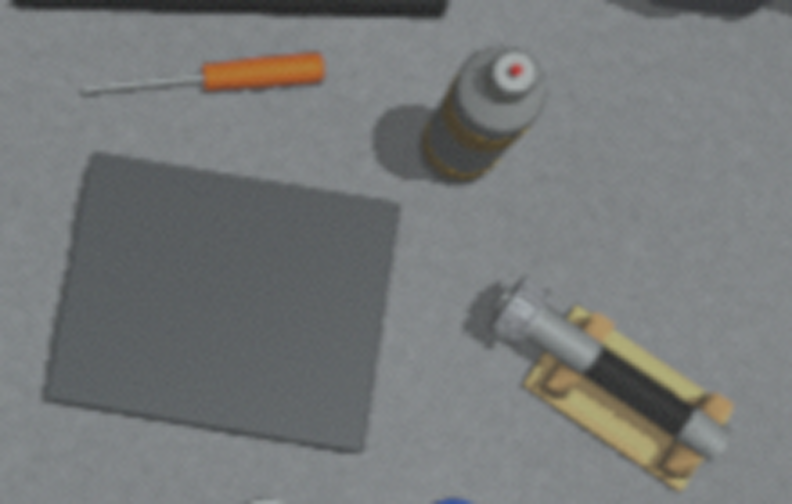

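View pics/c4.png

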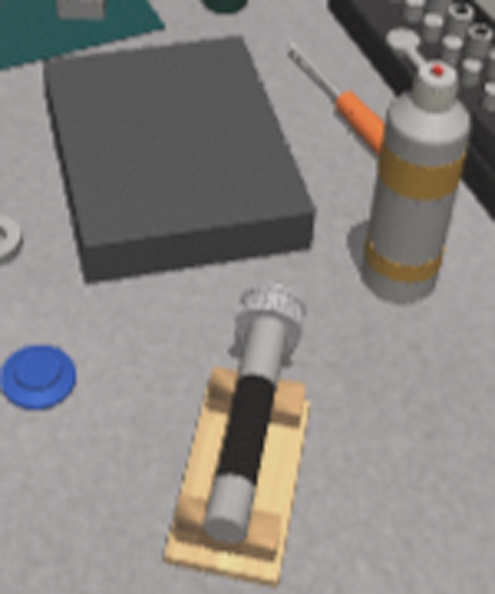

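The top view shows:
- Plate at about (322,204).
- On the mat: stop_block with brass plate at (183,204), plain bright block at (229,203), and stand at (210,243).
- Shaft in its cradle at (430,225), with the pulley at upper left (410,208).
- Tall can at (393,152) and short can at (242,148).

Things that could be taken for the plain block are the purple blocks at (208,148) and (228,120), plus the steel stop_block. The one I want is the bright one without brass at (229,203), and the crop confirms it.

```bash
cat > h.py <<'E'
import numpy as np,cv2,pickle
def ray(c,uv):
    uv=np.atleast_2d(np.asarray(uv,float)); d=np.c_[(uv[:,0]-c["cx"])/c["fx"],(uv[:,1]-c["cy"])/c["fy"],np.ones(len(uv))]
    M=c["cam_to_world"]; return M[:3,3],d@M[:3,:3].T
def onz(c,uv,z):
    o,d=ray(c,uv); return o+d*((z-o[2])/d[:,2])[:,None]
def proj(c,P):
    P=np.atleast_2d(P);M=np.linalg.inv(c["cam_to_world"]);q=P@M[:3,:3].T+M[:3,3]
    return np.c_[c["fx"]*q[:,0]/q[:,2]+c["cx"],c["fy"]*q[:,1]/q[:,2]+c["cy"]]
def tri(c1,u1,c2,u2):
    o1,d1=ray(c1,u1);o2,d2=ray(c2,u2);d1=d1[0]/np.linalg.norm(d1);d2=d2[0]/np.linalg.norm(d2)
    A=np.c_[d1,-d2];t=np.linalg.lstsq(A,o2-o1,rcond=None)[0]
    p,q=o1+t[0]*d1,o2+t[1]*d2; return (p+q)/2,np.linalg.norm(p-q)
E
python3 - <<'E'
from h import *
T=pickle.load(open("top0.pkl","rb"));S=pickle.load(open("side0.pkl","rb"))
im=T["image"]; hsv=cv2.cvtColor(im,cv2.COLOR_RGB2HSV)
for n,p in dict(plate=(322,204),bench=(322,250),mat=(205,220),shaftblack=(434,230),seat=(455,237),seat2=(418,216),wood=(415,225)).items(): print(n,im[p[1],p[0]],hsv[p[1],p[0]])
print("side",S["image"][215,320],S["image"][240,330],S["image"][265,230])
# plate
g=cv2.GaussianBlur(im,(3,3),0).max(2)
m=((g<110)).astype(np.uint8); m[:155]=0;m[255:]=0;m[:,:262]=0;m[:,385:]=0
k,l,st,ce=cv2.connectedComponentsWithStats(m); i=1+np.argmax(st[1:,4]); print(st[i])
cs,_=cv2.findContours((l==i).astype(np.uint8),cv2.RETR_EXTERNAL,cv2.CHAIN_APPROX_NONE)
r=cv2.minAreaRect(cs[0]); b=cv2.boxPoints(r)
a=cv2.approxPolyDP(cs[0],5,True)[:,0]; print("poly",a.tolist())
w=onz(T,b,.05)[:,:2]; print(np.round(w,4), "centre",w.mean(0), [np.linalg.norm(w[j]-w[j-1]) for j in range(4)])
w=onz(T,a,.05)[:,:2]; print(np.round(w,4), "centre",w.mean(0), [np.linalg.norm(w[j]-w[j-1]) for j in range(len(a))])
E
```

```text
plate [91 95 97] [100  16  97]
bench [132 135 138] [105  11 138]
mat [42 87 89] [ 91 135  89]
shaftblack [53 54 53] [60  5 54]
seat [137 142 143] [ 95  11 143]
seat2 [145 150 151] [ 95  10 151]
wood [158 131  93] [ 18 105 158]
side [91 90 91] [59 59 59] [169 165 165]
[ 272  163   99   83 6318]
poly [[285, 163], [272, 231], [359, 245], [370, 177]]
[[ 0.4827  0.1373]
 [ 0.6831  0.1116]
 [ 0.6453 -0.1423]
 [ 0.4469 -0.1098]] centre [ 0.56449037 -0.00080412] [np.float64(0.24966269976266375), np.float64(0.20208830388878632), np.float64(0.2567643810778292), np.float64(0.2011062487795017)]
[[ 0.6778  0.1051]
 [ 0.4834  0.1342]
 [ 0.4504 -0.1081]
 [ 0.6428 -0.138 ]] centre [ 0.56358207 -0.00169273] [np.float64(0.24563770017071498), np.float64(0.19655828963198202), np.float64(0.24453352731309375), np.float64(0.19479143920049485)]
```

```bash
python3 - <<'E'
from h import *
T=pickle.load(open("top0.pkl","rb"));S=pickle.load(open("side0.pkl","rb"))
# side plate top face
im=cv2.GaussianBlur(S["image"],(3,3),0); g=im.max(2).astype(int)
m=((g<125)&(g>76)).astype(np.uint8); m[:,:278]=0;m[:,368:]=0;m[:180]=0;m[255:]=0
m=cv2.morphologyEx(m,cv2.MORPH_OPEN,np.ones((5,5)))
k,l,st,ce=cv2.connectedComponentsWithStats(m); i=1+np.argmax(st[1:,4])
cs,_=cv2.findContours((l==i).astype(np.uint8),cv2.RETR_EXTERNAL,cv2.CHAIN_APPROX_NONE)
a=cv2.approxPolyDP(cs[0],4,True)[:,0]; w=onz(S,a,.05)[:,:2]; print("side plate",a.tolist(),np.round(w,4).tolist(),w.mean(0),[round(float(np.linalg.norm(w[j]-w[j-1])),4) for j in range(len(a))])
# mat objects, top, non-green
im=T["image"];hsv=cv2.cvtColor(im,cv2.COLOR_RGB2HSV)
up=cv2.resize(im,None,fx=4,fy=4,interpolation=cv2.INTER_CUBIC); h=cv2.cvtColor(up,cv2.COLOR_RGB2HSV)
m=((h[...,1]<80)).astype(np.uint8); br=((h[...,0]<30)&(h[...,1]>90)).astype(np.uint8)
def comp(m,x0,y0,x1,y1,name,zs):
    q=np.zeros_like(m);q[y0*4:y1*4,x0*4:x1*4]=m[y0*4:y1*4,x0*4:x1*4]
    k,l,st,ce=cv2.connectedComponentsWithStats(q);i=1+np.argmax(st[1:,4])
    cs,_=cv2.findContours((l==i).astype(np.uint8),cv2.RETR_EXTERNAL,cv2.CHAIN_APPROX_NONE)
    f=lambda p:(np.asarray(p,float)+.5)/4-.5
    a=f(cv2.approxPolyDP(cs[0],6,True)[:,0]);b=f(cv2.boxPoints(cv2.minAreaRect(cs[0])))
    print(name,"poly",np.round(a,1).tolist())
    for z in zs:
        w=onz(T,b,z)[:,:2];print("  rect z",z,np.round(w,4).tolist(),"c",np.round(w.mean(0),4),[round(float(np.linalg.norm(w[j]-w[j-1])),4) for j in range(4)])
    return l==i
comp(m,215,190,243,215,"plain",[.048])
comp(m,172,192,195,217,"stop steel",[.048])
comp(br,172,192,198,217,"brass",[.059])
red=((h[...,1]>140)&((h[...,0]<8)|(h[...,0]>172))).astype(np.uint8)
comp(red,215,235,230,250,"knob",[.024])
E
```

```text
side plate [[278, 180], [296, 243], [363, 234], [342, 181], [297, 186], [299, 180]] [[0.4827, 0.1787], [0.4543, -0.1075], [0.6394, -0.1384], [0.6778, 0.1038], [0.5316, 0.1279], [0.5472, 0.1558]] [0.55550739 0.0533723 ] [0.0684, 0.2875, 0.1877, 0.2451, 0.1482, 0.032]
plain poly [[225.4, 191.1], [218.1, 206.9], [233.9, 213.4], [240.9, 198.6]]
  rect z 0.048 [[0.5457, 0.2913], [0.596, 0.2723], [0.5756, 0.2238], [0.5256, 0.2431]] c [0.5607 0.2576] [0.0522, 0.0537, 0.0526, 0.0536]
stop steel poly [[194.4, 197.9], [188.1, 194.1], [173.6, 196.1], [175.4, 206.6], [173.6, 213.6], [178.4, 215.4], [193.9, 214.4]]
  rect z 0.048 [[0.5799, 0.4186], [0.5825, 0.358], [0.5226, 0.3526], [0.52, 0.4126]] c [0.5512 0.3855] [0.0602, 0.0606, 0.0602, 0.0601]
brass poly [[187.4, 195.4], [186.6, 210.4], [188.6, 212.4], [189.6, 197.4]]
  rect z 0.059 [[0.5763, 0.377], [0.5769, 0.3674], [0.5292, 0.3623], [0.5287, 0.3718]] c [0.5528 0.3696] [0.0479, 0.0096, 0.0479, 0.0096]
knob poly [[221.6, 238.1], [223.4, 244.1]]
  rect z 0.024 [[0.4598, 0.2833], [0.4622, 0.2763], [0.4456, 0.27], [0.4432, 0.277]] c [0.4527 0.2767] [0.0178, 0.0074, 0.0178, 0.0074]
```

```bash
python3 - <<'E'
import cv2
a=cv2.imread("pics/top0.png");b=cv2.imread("pics/side0.png")
def g(im,x0,y0,x1,y1,f,n,st=5):
    c=cv2.resize(im[y0:y1,x0:x1],None,fx=f,fy=f,interpolation=cv2.INTER_CUBIC)
    for x in range(x0,x1,st):cv2.putText(c,str(x),((x-x0)*f,8),0,.3,(0,255,255),1);cv2.line(c,((x-x0)*f,10),((x-x0)*f,14),(0,255,255),1)
    for y in range(y0,y1,st):cv2.putText(c,str(y),(0,(y-y0)*f+4),0,.3,(0,255,255),1)
    cv2.imwrite(n,c)
g(a,170,185,245,225,10,"pics/d1.png");g(a,185,225,235,280,10,"pics/d2.png");g(b,225,120,310,180,9,"pics/d3.png");g(a,390,190,470,260,8,"pics/d4.png")
E
```

```text
(no output)
```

View pics/d1.png

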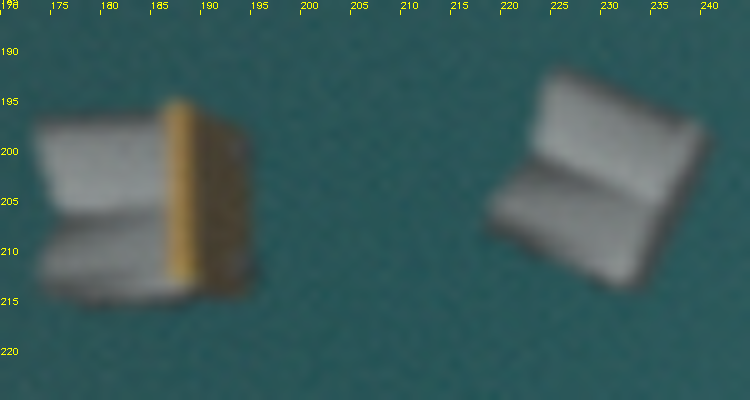

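View pics/d2.png

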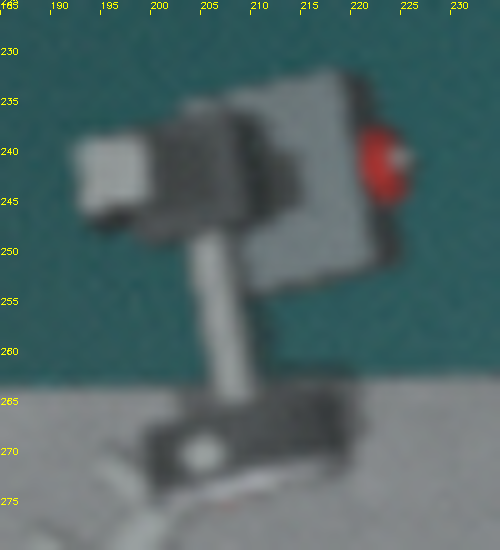

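View pics/d3.png

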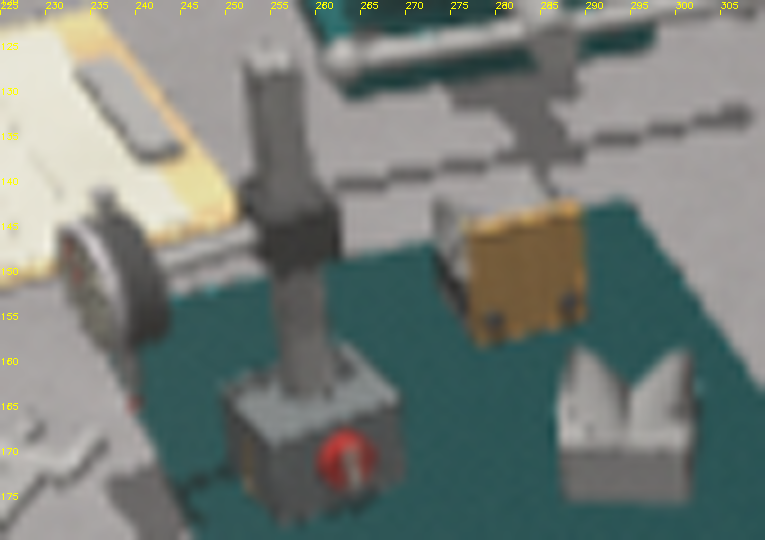

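View pics/d4.png

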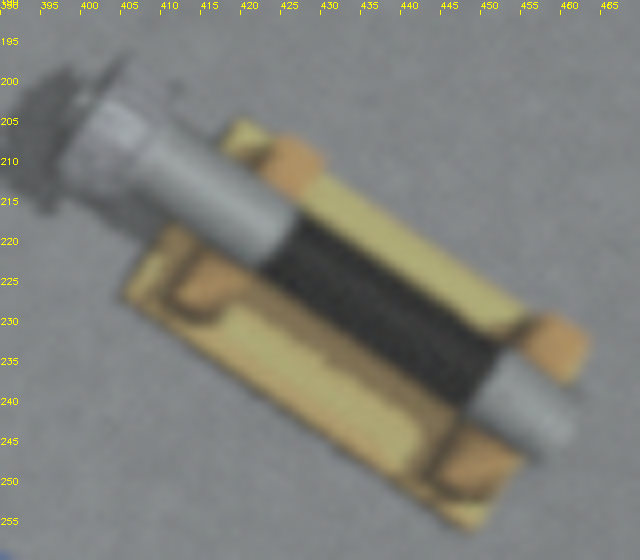

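```bash
python3 - <<'E'
from h import *
T=pickle.load(open("top0.pkl","rb"));S=pickle.load(open("side0.pkl","rb"))
r=lambda x:np.round(x,4).tolist()
print("plain -y face bottom",r(onz(S,[(287.7,175),(301,175)],.003)),"brass bottom side",r(onz(S,[(277.5,157.5),(289.5,154.5)],.003)),"brass top",r(onz(S,[(276.5,145),(288.5,142.5)],.059)))
ydir=np.array([.388,.922]);xd=np.array([.922,-.388])
for c in([.5629,.2629],):
    P=[[*(np.array(c)+sx*xd*.025+sy*ydir*.02),z] for sx in(-1,1) for sy in(-1,1) for z in(.003,.048)]
    print(r(proj(T,P)));print(r(proj(S,P)))
print("col top",tri(T,(196.2,242.0),S,(254,126.5)), r(onz(T,(196.2,242.0),.19)),r(onz(S,(254,126.5),.19)))
print("base right edge",r(onz(T,[(218.7,232),(222.3,251.5)],.045)),"front/back", r(onz(T,[(203.5,236),(218.5,232),(210,254),(222,251.5)],.045)))
print("tip",tri(T,(207,275.6),S,(239.5,165.3)))
print("side base top",r(onz(S,[(249.5,163.5),(255.5,168.7),(269,163.3)],.045)))
# shaft black mask
for c,(x0,y0,x1,y1),nm in((T,(405,200,465,255),"top"),(S,(335,270,362,330),"side")):
    up=cv2.resize(c["image"],None,fx=4,fy=4,interpolation=cv2.INTER_CUBIC);g=up.max(2)
    m=np.zeros(g.shape,np.uint8);m[y0*4:y1*4,x0*4:x1*4]=(g<75)[y0*4:y1*4,x0*4:x1*4]
    m=cv2.morphologyEx(m,cv2.MORPH_OPEN,np.ones((21,21)))
    cs,_=cv2.findContours(m,cv2.RETR_EXTERNAL,cv2.CHAIN_APPROX_NONE);k=max(cs,key=cv2.contourArea)
    b=(cv2.boxPoints(cv2.minAreaRect(k))+.5)/4-.5
    print(nm,r(b)); w=onz(c,b,.052)[:,:2];print(r(w),"c",w.mean(0),[round(float(np.linalg.norm(w[j]-w[j-1])),4) for j in range(4)])
    print([tuple(v) for v in ((cv2.approxPolyDP(k,6,True)[:,0]+.5)/4-.5)])
E
```

```text
plain -y face bottom [[0.5361, 0.2554, 0.003], [0.5802, 0.2398, 0.003]] brass bottom side [[0.5312, 0.3732, 0.003], [0.5793, 0.3777, 0.003]] brass top [[0.5306, 0.3715, 0.059], [0.5768, 0.3735, 0.059]]
[[233.4795, 214.1669], [230.045, 212.6117], [221.1776, 208.5864], [217.2455, 206.8054], [240.972, 198.6879], [237.8659, 196.5102], [228.7312, 193.1735], [225.1325, 190.7756]]
[[286.7158, 175.4246], [286.0891, 164.9574], [287.9695, 168.7729], [287.3845, 158.4026], [300.886, 175.9187], [300.5741, 165.4558], [301.8205, 169.2517], [301.536, 158.8853]]
col top (array([0.44534866, 0.29904322, 0.18983647]), np.float64(0.0005829811863316065)) [[0.4456, 0.2989, 0.19]] [[0.445, 0.2988, 0.19]]
base right edge [[0.4774, 0.2833, 0.045], [0.4239, 0.27, 0.045]] front/back [[0.4653, 0.3249, 0.045], [0.4774, 0.2839, 0.045], [0.4163, 0.3036, 0.045], [0.4238, 0.2708, 0.045]]
tip (array([0.36947134, 0.3035041 , 0.05197138]), np.float64(0.023163670290117892))
side base top [[0.4162, 0.3088, 0.045], [0.4289, 0.2717, 0.045], [0.4801, 0.2876, 0.045]]
top [[422.518798828125, 224.1840057373047], [427.8230895996
[... 319 characters left out ...]
225.875)), (np.float64(443.625), np.float64(238.625)), (np.float64(448.625), np.float64(238.625)), (np.float64(449.875), np.float64(231.625)), (np.float64(431.375), np.float64(219.125))]
side [[335.7027893066406, 312.1986999511719], [341.3912048339844, 282.4442138671875], [353.5, 284.7591857910156], [347.81170654296875, 314.51361083984375]]
[[0.4745, -0.343], [0.5185, -0.2712], [0.5435, -0.2876], [0.4979, -0.3579]] c [ 0.50861999 -0.31493075] [0.0278, 0.0842, 0.0299, 0.0837]
[(np.float64(342.875), np.float64(283.875)), (np.float64(339.875), np.float64(290.375)), (np.float64(336.625), np.float64(312.375)), (np.float64(347.125), np.float64(313.125)), (np.float64(351.875), np.float64(285.875))]
```

```bash
python3 - <<'E'
from h import *
T=pickle.load(open("top0.pkl","rb"));S=pickle.load(open("side0.pkl","rb"))
r=lambda x:np.round(x,4).tolist()
p=onz(S,(239.5,165.3),.0622)[0];d=np.array([.4452,.299])-p[:2];print("tip side",r(p),np.linalg.norm(d),np.arctan2(d[1],d[0]))
for yaw in(.2,.25,.3):
    x=np.array([np.cos(yaw),np.sin(yaw)]);y=np.array([-x[1],x[0]]);c=np.array([.4452,.299])
    print(yaw,"tip T,S",r(proj(T,[*(c-.07*x),.0622])),r(proj(S,[*(c-.07*x),.0622])),"base top",r(proj(T,[[*(c+a*x*.028+b*y*.023),.045] for a,b in((-1,-1),(1,-1),(1,1),(-1,1))])),"S",r(proj(S,[[*(c+a*x*.028+b*y*.023),.045] for a,b in((-1,-1),(1,-1),(1,1),(-1,1))])),"rod top-end",r(proj(T,[*(c-.06*x),.12])))
# cans
print("cans",r(onz(T,[(240,141)],.155)),r(onz(T,[(403,139)],.225)),r(onz(S,[(339.5,135),(404,188)],.15)))
E
```

```text
tip side [0.379, 0.2847, 0.0622] 0.06769240344242115 0.21273123399573193
0.2 tip T,S [[214.1097, 269.0227]] [[238.7542, 165.3771]] base top [[221.9389, 252.055], [219.1584, 232.0701], [202.777, 234.9832], [205.4331, 255.0182]] S [[253.6458, 169.2072], [268.595, 164.3258], [262.9107, 157.8865], [248.197, 162.5429]] rod top-end [[207.6323, 266.096]]
0.25 tip T,S [[215.3884, 268.7583]] [[239.1816, 165.8877]] base top [[222.3707, 251.5409], [218.5956, 231.7658], [202.3438, 235.4907], [205.9996, 255.3279]] S [[254.1341, 169.3052], [268.7066, 164.0263], [262.4394, 157.7956], [248.0642, 162.8398]] rod top-end [[208.7908, 265.8569]]
0.3 tip T,S [[216.6548, 268.4299]] [[239.6585, 166.3832]] base top [[222.7772, 251.0069], [218.0174, 231.4908], [201.9354, 236.0184], [206.5821, 255.6081]] S [[254.6334, 169.3883], [268.7921, 163.7259], [261.9585, 157.7187], [247.9568, 163.1388]] rod top-end [[209.9384, 265.5599]]
cans [[0.7092, 0.2147, 0.155]] [[0.7036, -0.194, 0.225]] [[0.7129, 0.2208, 0.15], [0.7736, -0.1015, 0.15]]
```

```bash
cat >> h.py <<'E'
from scipy.spatial.transform import Rotation as R
def down(a):
    # tool x down, jaw (tool y) along world angle a
    x=np.array([0,0,-1.]);y=np.array([np.cos(a),np.sin(a),0]);return R.from_matrix(np.c_[x,y,np.cross(x,y)]).as_rotvec()
E
python3 - <<'E'
from h import *
from rig import manip
M=R.from_rotvec(manip.get_ee_rot()).as_matrix();print("jaw ang",np.arctan2(M[1,1],M[0,1]),manip.get_position())
rows=[];b=[]
for rr in(.4,.5,.6,.7):
  for z in(.05,.2,.35):
    for a in(0,np.pi):
      q=manip.solve_ik([rr*.9,rr*.436,z],down(a))
      if q is None: print(rr,z,a,None);continue
      if a==0:
        s2,c2,s3,c3=np.sin(q[1]),np.cos(q[1]),np.sin(q[1]+q[2]),np.cos(q[1]+q[2])
        rows+=[[s2,s3,c3,1,0],[c2,c3,-s3,0,1]];b+=[rr,z]
      if z==.05:print(rr,z,a,np.round(q,2))
x,res,_,_=np.linalg.lstsq(np.array(rows),np.array(b),rcond=None);print("L1,L2,e,a1,h",np.round(x,4),res)
def fa(p,a):
    q=manip.solve_ik(p,down(a)); 
    s=lambda t:(np.sin(t),np.cos(t))
    return q
E
```

```text
jaw ang 1.2610129601397124 [0.19034058 0.59481457 0.25259754]
0.4 0.05 0 [ 0.42  0.51  2.22 -0.    0.42  0.42]
0.4 0.05 3.141592653589793 None
0.4 0.2 3.141592653589793 None
0.4 0.35 3.141592653589793 None
0.5 0.05 0 [ 0.43  0.58  2.   -0.    0.55  0.43]
0.5 0.05 3.141592653589793 None
0.5 0.2 3.141592653589793 None
0.5 0.35 3.141592653589793 None
0.6 0.05 0 [ 0.43  0.67  1.78 -0.    0.69  0.43]
0.6 0.05 3.141592653589793 None
0.6 0.2 3.141592653589793 None
0.6 0.35 3.141592653589793 None
0.7 0.05 0 [ 0.43  0.78  1.54 -0.    0.83  0.43]
0.7 0.05 3.141592653589793 None
0.7 0.2 3.141592653589793 None
0.7 0.35 3.141592653589793 None
L1,L2,e,a1,h [5.630e-01 4.849e-01 7.740e-02 1.000e-04 3.340e-02] [2.58783736e-09]
```

```bash
cat >> h.py <<'E'
PC=np.array([.564,-.0015]);PY=-.145
def pl(x,y): # plate -> world xy
    c,s=np.cos(PY),np.sin(PY);return PC+np.array([c*x-s*y,s*x+c*y])
def st(manip,m=""):
    print(m,"t",round(manip.get_time(),2),"p",np.round(manip.get_position(),4),"F",np.round(manip.get_contact_force(),2),"w",round(manip.get_width(),4))
def lower(manip,xy,z0,zmin,dF=3.,step=.001,rate=.03):
    f0=manip.get_contact_force()[2];z=z0
    while z>zmin:
        z-=step;manip.servo_line([xy[0],xy[1],z],None,rate)
        f=manip.get_contact_force()[2]
        if f-f0>dF: print("contact z",round(z,4),"dF",round(f-f0,2));return z
    print("no contact, z",z);return z
def snap(manip,tag):
    for n in("side","top"):
        c=manip.camera(n);cv2.imwrite(f"pics/{n}{tag}.png",c["image"][:,:,::-1]);pickle.dump(c,open(f"{n}{tag}.pkl","wb"))
def grid(src,x0,y0,x1,y1,f,n,stp=5):
    c=cv2.resize(cv2.imread(src)[y0:y1,x0:x1],None,fx=f,fy=f,interpolation=cv2.INTER_CUBIC)
    for x in range(x0,x1,stp):cv2.putText(c,str(x),((x-x0)*f,8),0,.3,(0,255,255),1)
    for y in range(y0,y1,stp):cv2.putText(c,str(y),(0,(y-y0)*f+4),0,.3,(0,255,255),1)
    cv2.imwrite(n,c)
E
python3 - <<'E'
from h import *
from rig import manip
p=[.563,.2615];o=down(-.40)
manip.move_to([*p,.15],o);st(manip,"above")
manip.servo_line([*p,.032],None,.1);st(manip,"down")
manip.command_gripper(.03,40);st(manip,"grip")
manip.servo_line([*p,.13],None,.12);st(manip,"up")
snap(manip,"1")
grid("pics/side1.png",240,80,340,180,6,"pics/s1.png")
E
```

```text
above t 1.95 p [0.5627 0.2625 0.1503] F [ 0.54  0.61 -0.41] w 0.0854
down t 3.28 p [0.5635 0.2617 0.0327] F [-0.17 -0.03  0.  ] w 0.0857
grip t 3.71 p [0.5632 0.2617 0.0326] F [-2.04 -0.6   6.06] w 0.0493
up t 4.67 p [0.5624 0.2612 0.1292] F [ 0.43  0.29 -5.49] w 0.0493
```

View pics/s1.png

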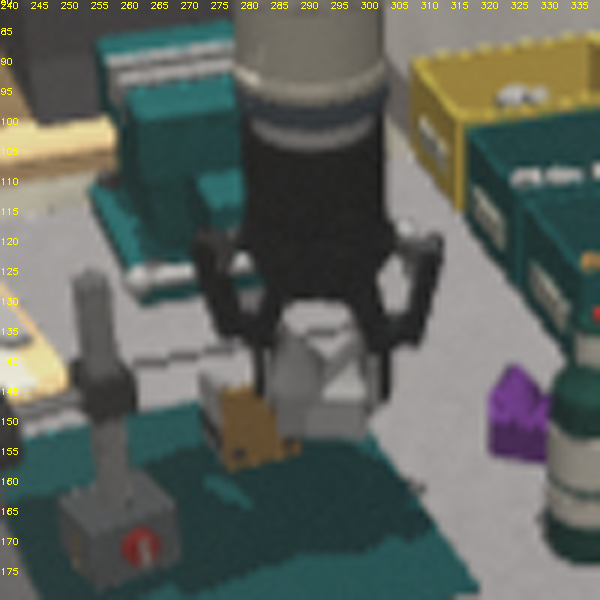

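The plain block is held between the pads. Its -y face's lower edge runs from about (285,152) to (302,153).

```bash
python3 - <<'E'
from h import *
from rig import manip
S=pickle.load(open("side1.pkl","rb"))
e=onz(S,[(285.3,151.8),(301.3,153.2)],.0995)[:,:2];tcp=np.array([.5624,.2612])
yd=np.array([np.sin(.4),np.cos(.4)]);m=e.mean(0)
print(e,np.linalg.norm(e[0]-e[1]),"y of -y face rel tcp",(m-tcp)@yd,"x",(m-tcp)@np.array([yd[1],-yd[0]]))
print("edge ang",np.arctan2(*(e[1]-e[0])[::-1]))
E
```

```text
[[0.53298059 0.25766628]
 [0.58109975 0.23178783]] 0.054636502670381004 y of -y face rel tcp -0.01725980278791939 x 0.0014781368941538624
edge ang -0.4934279818101611
```

```bash
python3 - <<'E'
from h import *
from rig import manip
p=pl(-.03,.058);o=down(PY)
manip.move_to([*p,.13],o);st(manip,"over")
manip.servo_line([*p,.084],o,.08);st(manip)
z=lower(manip,p,.084,.077)
st(manip,"down")
manip.command_gripper(.085);st(manip,"open")
manip.servo_line([*p,.17],None,.15)
# stop block
p=[.5505,.3925];o=down(.10)
manip.move_to([*p,.16],o)
manip.servo_line([*p,.032],None,.1);st(manip,"at stop")
manip.command_gripper(.03,40);st(manip,"grip")
manip.servo_line([*p,.14],None,.12);st(manip,"up")
snap(manip,"2")
grid("pics/side2.png",220,80,340,180,6,"pics/s2.png");grid("pics/top2.png",260,150,385,260,6,"pics/t2.png")
E
```

```text
over t 5.6 p [0.5432 0.0606 0.13  ] F [-0.47  0.2  -4.61] w 0.0496
 t 6.33 p [0.5428 0.0603 0.0838] F [ 0.26 -1.01 -3.86] w 0.0496
contact z 0.079 dF 8.68
down t 7.58 p [0.5428 0.0602 0.0796] F [-2.85 -0.86  4.82] w 0.0491
open t 8.03 p [0.5428 0.0602 0.079 ] F [ 0.49 -1.   -0.2 ] w 0.085
at stop t 11.47 p [0.551  0.3928 0.0328] F [0.38 0.61 0.19] w 0.0851
grip t 11.9 p [0.5509 0.3928 0.0327] F [-0.42 -0.81  6.03] w 0.0495
up t 12.95 p [0.5499 0.392  0.139 ] F [-0.48 -0.12 -7.31] w 0.0493
```

View pics/s2.png

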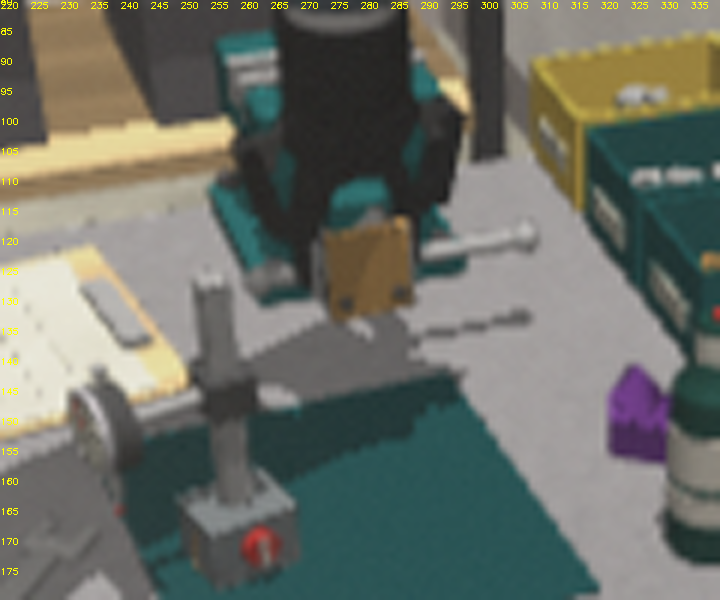

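View pics/t2.png

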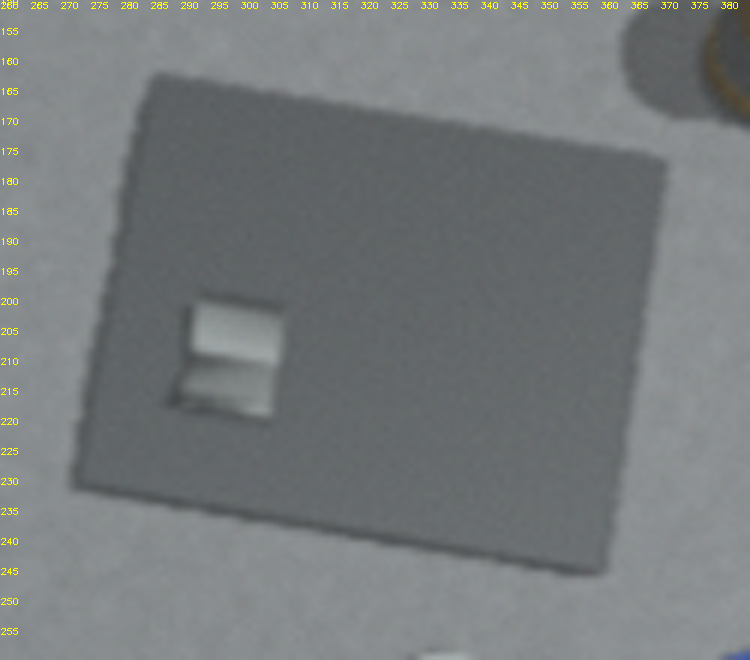

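```bash
python3 - <<'E'
from h import *
S=pickle.load(open("side2.pkl","rb"));T=pickle.load(open("top2.pkl","rb"))
e=onz(S,[(275.8,132.8),(288.5,130.3)],.1093)[:,:2];tcp=np.array([.5499,.392]);yd=np.array([-np.sin(.1),np.cos(.1)])
print(e,np.linalg.norm(e[0]-e[1]),"y",(e.mean(0)-tcp)@yd,"x",(e.mean(0)-tcp)@np.array([yd[1],-yd[0]]))
e=onz(S,[(274,118.2),(288,115.5)],.1653)[:,:2];print("top",np.linalg.norm(e[0]-e[1]),"y",(e.mean(0)-tcp)@yd)
grid("pics/side2.png",285,170,365,250,8,"pics/s3.png")
E
```

```text
[[0.53166773 0.37228462]
 [0.57934045 0.37430389]] 0.04771546596843104 y -0.019171768991734506 x 0.0037086337704863013
top 0.051577054064760784 y -0.014498606972732317
```

View pics/s3.png

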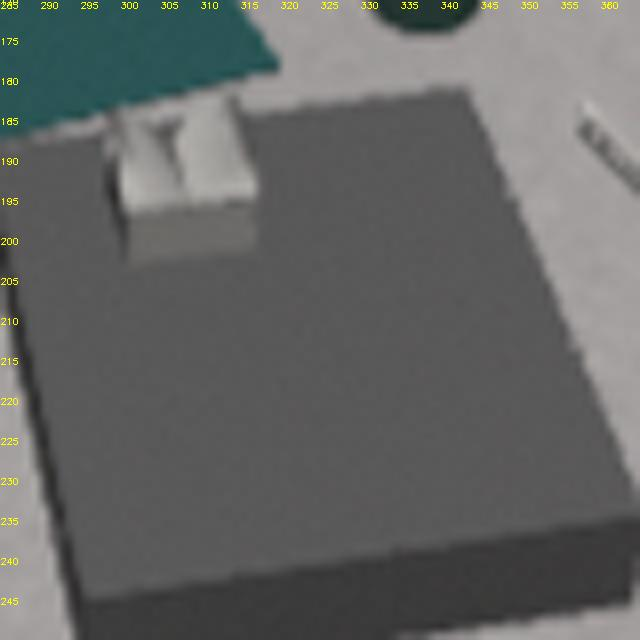

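```bash
cat >> h.py <<'E'
def toplate(w):
    d=np.atleast_2d(w)[:,:2]-PC;c,s=np.cos(PY),np.sin(PY);return np.c_[d[:,0]*c+d[:,1]*s,-d[:,0]*s+d[:,1]*c]
E
python3 - <<'E'
from h import *
from rig import manip
S=pickle.load(open("side2.pkl","rb"));T=pickle.load(open("top2.pkl","rb"))
print("S bot",toplate(onz(S,[(300,202.8),(315.8,200.5)],.05)).round(4).tolist(),"S top ridge",toplate(onz(S,[(299.5,196.2),(315.8,193.8)],.095)).round(4).tolist())
# top view: ridge ends  right end (near): (304.7,200.5),(303.3,219.3) ; left end (290.5,199.5),(288,217)
print("T",toplate(onz(T,[(305,201.5),(303.3,219.3),(290.5,199.8),(287.5,217)],.095)).round(4).tolist())
print("S plate corners",toplate(onz(S,[(294.8,245),(363,234.5),(342.3,181)],.05)).round(4).tolist())
p=pl(-.03,-.065);o=down(PY)
manip.servo_line([*manip.get_position()[:2],.19],None,.15)
manip.move_to([*p,.15],o);manip.servo_line([*p,.084],o,.08)
lower(manip,p,.084,.077);st(manip,"down")
manip.command_gripper(.085);st(manip,"open")
manip.servo_line([*p,.2],None,.15)
manip.move_to([*pl(-.03,-.2),.25],o)
snap(manip,"3");st(manip)
grid("pics/side3.png",270,165,370,255,8,"pics/s3.png");grid("pics/top3.png",265,155,375,250,7,"pics/t3.png")
E
```

```text
S bot [[-0.0551, 0.0405], [-0.0059, 0.0415]] S top ridge [[-0.0591, 0.0184], [-0.0104, 0.0198]]
T [[-0.0081, 0.0441], [-0.0562, 0.0403], [-0.0101, 0.0834], [-0.0572, 0.0831]]
S plate corners [[-0.0976, -0.1273], [0.0938, -0.1264], [0.0984, 0.1204]]
contact z 0.079 dF 12.44
down t 17.43 p [ 0.525  -0.0615  0.0797] F [-4.16  0.53  5.92] w 0.0498
open t 17.88 p [ 0.5251 -0.0615  0.079 ] F [-0.06 -0.25 -0.22] w 0.085
 t 19.57 p [ 0.505  -0.1941  0.2489] F [-0.03 -0.43 -0.53] w 0.0847
```

View pics/s3.png

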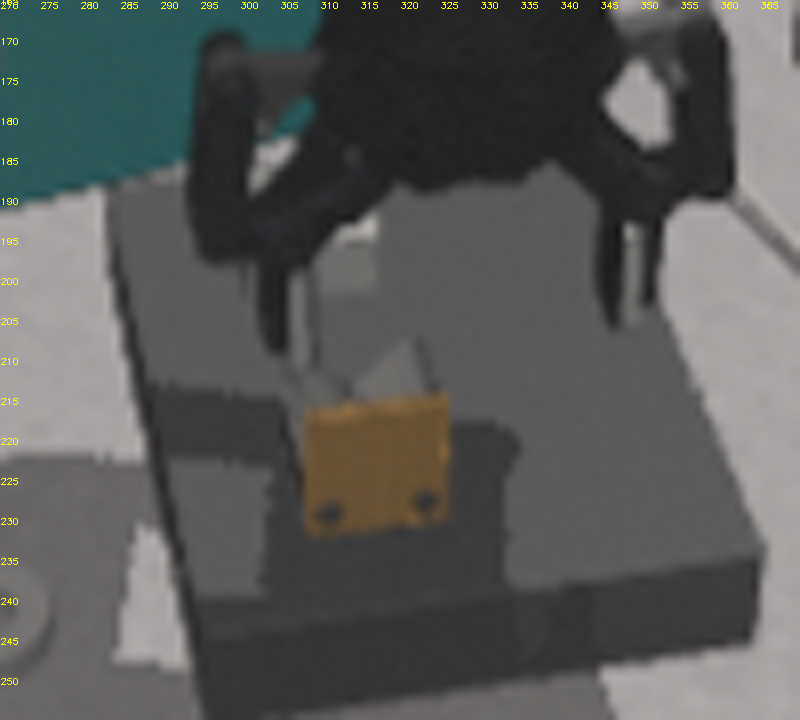

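View pics/t3.png

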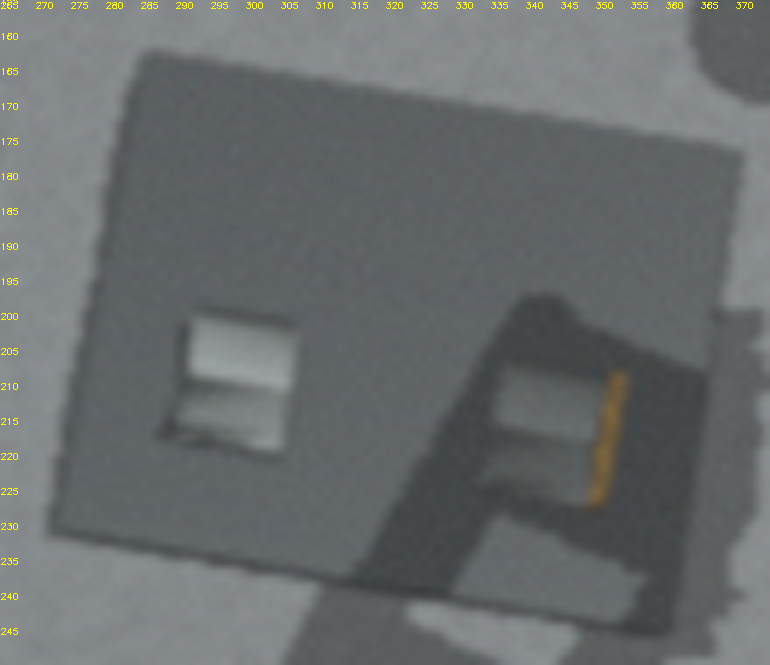

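```bash
python3 - <<'E'
from h import *
S=pickle.load(open("side3.pkl","rb"));T=pickle.load(open("top3.pkl","rb"))
P=lambda c,u,z:toplate(onz(c,u,z)).round(4).tolist()
print("brass S bot",P(S,[(307.5,232),(324.5,229.3)],.05),"S top",P(S,[(306.5,216.8),(324.5,214.5)],.106))
h=cv2.cvtColor(cv2.resize(T["image"],None,fx=4,fy=4,interpolation=cv2.INTER_CUBIC),cv2.COLOR_RGB2HSV)
m=((h[...,0]<30)&(h[...,1]>90)).astype(np.uint8);q=np.zeros_like(m);q[800:930,1340:1440]=m[800:930,1340:1440]
cs,_=cv2.findContours(q,0,cv2.CHAIN_APPROX_NONE);b=(cv2.boxPoints(cv2.minAreaRect(max(cs,key=cv2.contourArea)))+.5)/4-.5
print("brass T",b.round(1).tolist(),P(T,b,.106),np.mean(P(T,b,.106),0))
print("stop +y end T",P(T,[(335,207),(332.5,224.5)],.095), "groove", P(T,[(334.5,216.5),(347,218)],.077))
print("plain T groove bottom ends",P(T,[(290,209),(305,211)],.077), "plain S bot",P(S,[(315.8,200.8)],.05))
E
```

```text
brass S bot [[-0.0553, -0.0861], [-0.0066, -0.0852]] S top [[-0.0569, -0.0836], [-0.0073, -0.0843]]
brass T [[348.6000061035156, 226.1999969482422], [351.79998779296875, 207.89999389648438], [354.1000061035156, 208.3000030517578], [350.8999938964844, 226.60000610351562]] [[-0.0549, -0.0815], [-0.0055, -0.0824], [-0.0056, -0.0885], [-0.055, -0.0876]] [-0.03025 -0.085  ]
stop +y end T [[-0.0092, -0.0381], [-0.0568, -0.0391]] groove [[-0.033, -0.0415], [-0.0313, -0.0757]]
plain T groove bottom ends [[-0.0331, 0.0819], [-0.0316, 0.0405]] plain S bot [[-0.0062, 0.0402]]
```

```bash
python3 - <<'E'
from h import *
from rig import manip
y=-.585;p=np.array([.5015,-.323])+.021*np.array([-np.sin(y),np.cos(y)]);o=down(y);print(p)
manip.move_to([*p,.2],o);manip.servo_line([*p,.0535],None,.1);st(manip,"at")
manip.command_gripper(.01,70);st(manip,"grip")
manip.servo_line([*p,.16],None,.1);st(manip,"up")
print("torque",manip.get_torque())
snap(manip,"4")
grid("pics/side4.png",300,210,400,310,6,"pics/s4.png");grid("pics/top4.png",380,180,480,260,7,"pics/t4.png")
E
```

```text
[ 0.51309619 -0.30549205]
at t 21.74 p [ 0.5135 -0.3058  0.0541] F [-0.04 -0.75 -0.27] w 0.0847
grip t 22.29 p [ 0.5138 -0.3059  0.054 ] F [ 1.39 -0.47  3.39] w 0.0283
up t 23.51 p [ 0.5126 -0.3052  0.1592] F [ 0.77  0.56 -5.76] w 0.0285
torque [ 0.03147521  0.0168827  -0.00572756]
```

View pics/s4.png

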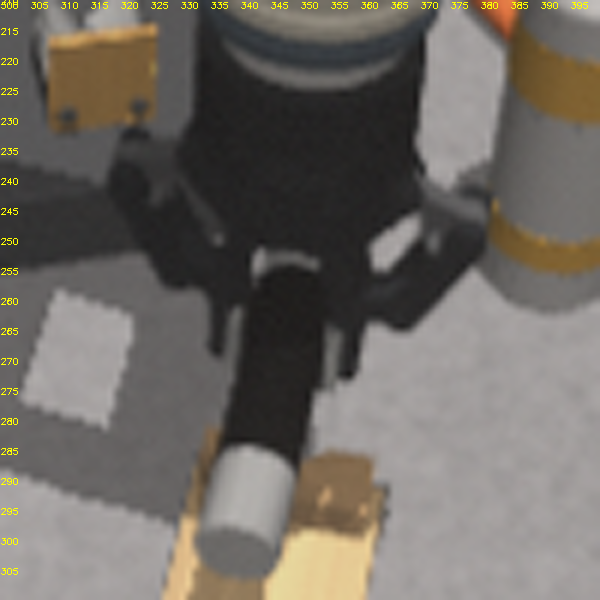

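View pics/t4.png

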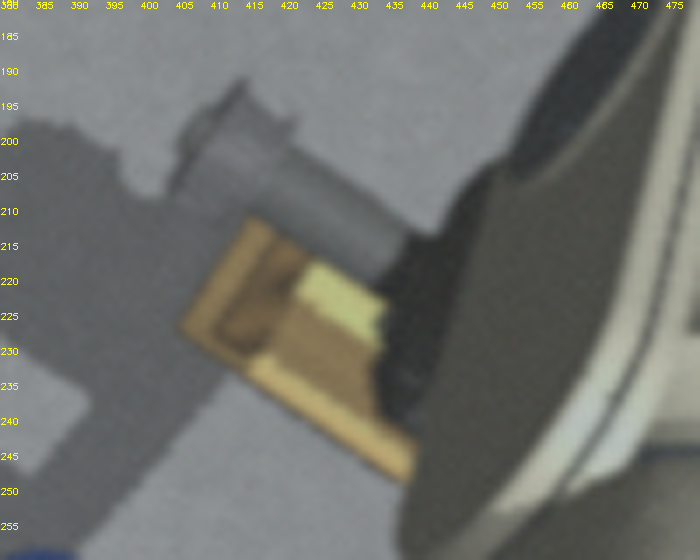

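```bash
python3 - <<'E'
from h import *
S=pickle.load(open("side4.pkl","rb"));T=pickle.load(open("top4.pkl","rb"))
tcp=np.array([.5126,-.3052]);yd=np.array([np.sin(.585),np.cos(.585)]);xd=np.array([yd[1],-yd[0]])
for nm,u,z in(("end centre",(339.8,302),.156),("end bottom",(340.5,306.5),.141),("black/seat edge top",(343.5,284),.171)):
    w=onz(S,u,z)[0,:2]-tcp;print(nm,"y",w@yd,"x",w@xd)
for nm,u,z in(("pulley face?",(404,203),.156),("stub",(411,201),.156)):
    w=onz(T,u,z)[0,:2]-tcp;print(nm,"y",w@yd,"x",w@xd)
E
```

```text
end centre y -0.09474518488607751 x 0.0022687068384781442
end bottom y -0.09463805301970894 x 0.004339880300263337
black/seat edge top y -0.061103759772194816 x 0.0027896961007738384
pulley face? y 0.10346004138331466 x -0.01577494068202837
stub y 0.09163083223089469 x -0.001287555507720914
```

```bash
python3 - <<'E'
from h import *
from rig import manip
manip.servo_line([*manip.get_position()[:2],.2],None,.15)
p=pl(-.0303,.0215);o=down(PY)
manip.move_to([*p,.2],o);manip.servo_line([*p,.118],o,.08)
snap(manip,"5a")
z=lower(manip,p,.118,.0995,dF=2.5);st(manip,"down");print(manip.get_torque())
snap(manip,"5")
grid("pics/side5.png",280,150,370,250,6,"pics/s5.png");grid("pics/side5a.png",280,150,370,250,6,"pics/s5a.png")
E
```

```text
contact z 0.102 dF 4.85
down t 30.55 p [0.5376 0.0241 0.1023] F [ 0.76 -0.65 -0.65] w 0.0279
[-0.02473151  0.02146152 -0.00233515]
```

View pics/s5.png

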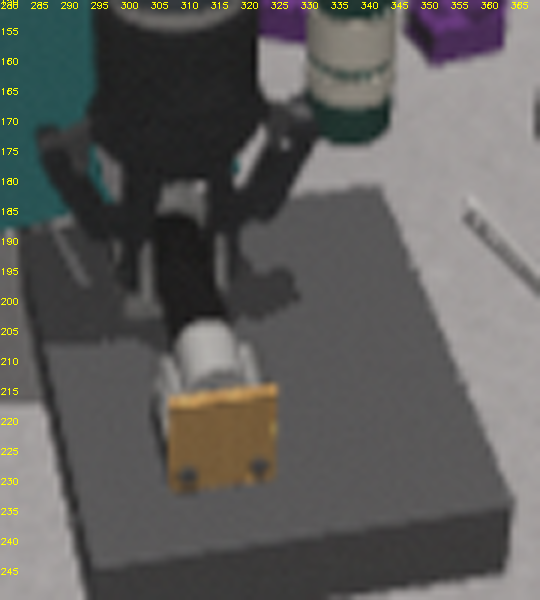

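```bash
python3 - <<'E'
from h import *
from rig import manip
manip.command_gripper(.085);st(manip,"open")
p=manip.get_position();manip.servo_line([p[0],p[1],.24],None,.15)
manip.move_to([.4452,.299,.30],down(.24-np.pi/2+np.pi));st(manip)
snap(manip,"6")
grid("pics/side6.png",280,160,370,250,7,"pics/s6.png");grid("pics/top6.png",265,155,375,250,7,"pics/t6.png")
E
```

```text
open t 31.24 p [0.5371 0.0242 0.102 ] F [ 0.2  -0.17 -0.25] w 0.0848
 t 33.58 p [0.4452 0.2985 0.2994] F [ 0.39 -0.08  1.34] w 0.0847
```

View pics/s6.png

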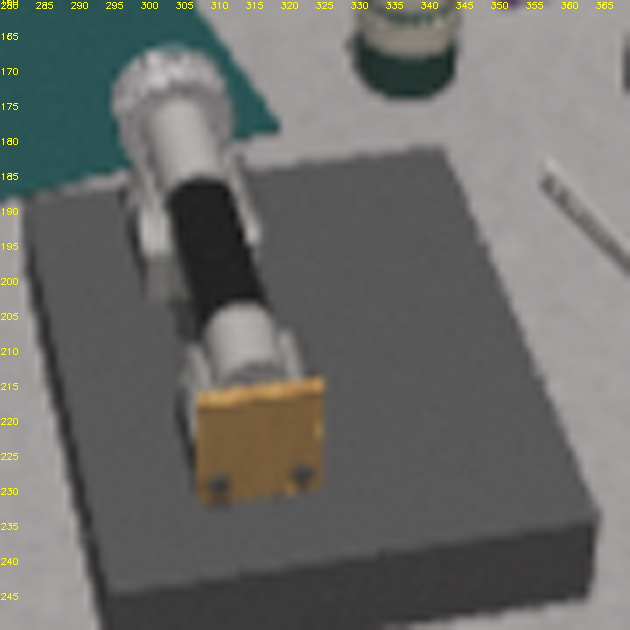

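View pics/t6.png

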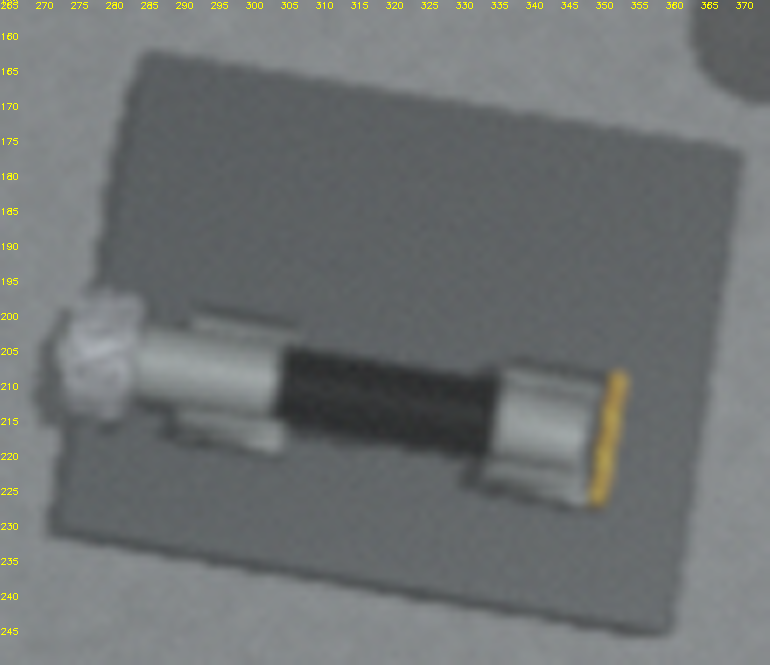

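The shaft lies in both grooves with the pulley left at about (279,205), black part from 303 to 334, and a thin dark gap before the brass at about (348,217).

```bash
python3 - <<'E'
from h import *
S=pickle.load(open("side6.pkl","rb"));T=pickle.load(open("top6.pkl","rb"))
P=lambda c,u,z:toplate(onz(c,u,z)).round(4).tolist()
print("T black edges(43,-42) top line",P(T,[(303.3,210.5),(334.6,214.5)],.113))
print("S black edges mid top",P(S,[(307,185.5),(312.5,203.5)],.1125))
print("T axis: silhouette pts",P(T,[(305,204.5),(304,216),(333,208.5),(332.5,220)],.1))
row=[T["image"][int(round(213+.14*(x-335))),x].tolist() for x in range(340,356)];print(row)
g=lambda x:P(T,[(x,217)],.106);print("347.5..350 @ .10",P(T,[(347.5,217),(348.5,217)],.105),g(349.5))
E
```

```text
T black edges(43,-42) top line [[-0.0346, 0.0434], [-0.0312, -0.0398]]
S black edges mid top [[-0.0324, 0.0417], [-0.032, -0.0406]]
T axis: silhouette pts [[-0.0167, 0.0424], [-0.0476, 0.0397], [-0.0147, -0.0334], [-0.0454, -0.037]]
[[147, 154, 152], [148, 155, 154], [143, 150, 149], [142, 148, 148], [140, 146, 145], [140, 146, 146], [147, 153, 154], [142, 147, 148], [130, 135, 136], [109, 113, 115], [105, 102, 89], [148, 129, 78], [168, 146, 83], [137, 125, 95], [107, 108, 106], [101, 105, 107]]
347.5..350 @ .10 [[-0.0312, -0.0749], [-0.0308, -0.0775]] [[-0.0305, -0.0801]]
```

```bash
python3 - <<'E'
from h import *
from rig import manip
p=[.4452,.299];o=down(.24+np.pi/2)
manip.servo_line([*p,.1665],o,.1);st(manip,"at")
manip.command_gripper(.005,70);st(manip,"grip")
manip.servo_line([*p,.20],None,.06);manip.servo_line([*p,.34],None,.15);st(manip,"up");print(manip.get_torque())
p=pl(.039,.0005);o=down(PY+np.pi/2)
manip.move_to([*p,.34],o);manip.servo_line([*p,.26],o,.12);st(manip,"over")
snap(manip,"7")
grid("pics/side7.png",290,100,390,220,5,"pics/s7.png");grid("pics/top7.png",265,155,375,250,7,"pics/t7.png")
E
```

```text
at t 35.17 p [0.4456 0.2993 0.1671] F [ 0.47  0.43 -0.06] w 0.0852
grip t 35.81 p [0.4455 0.2991 0.1666] F [ 0.6   0.89 -0.39] w 0.015
up t 37.6 p [0.4446 0.2986 0.3388] F [ 0.11 -0.29 -7.86] w 0.015
[ 0.00811466 -0.02710573  0.03115286]
over t 39.72 p [ 0.6033 -0.0064  0.2608] F [ 0.24 -0.78 -6.52] w 0.0148
```

View pics/s7.png

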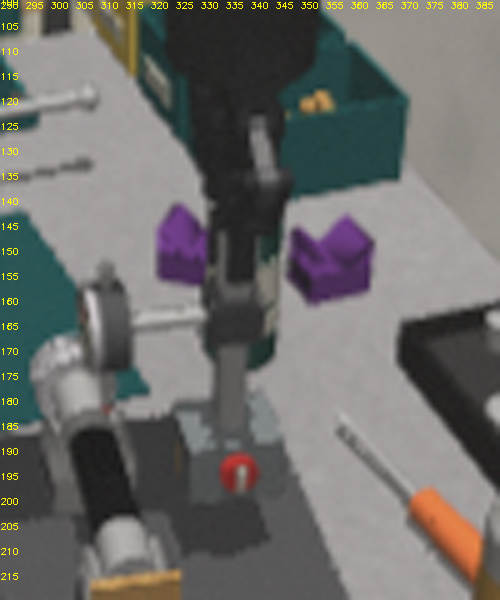

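View pics/t7.png

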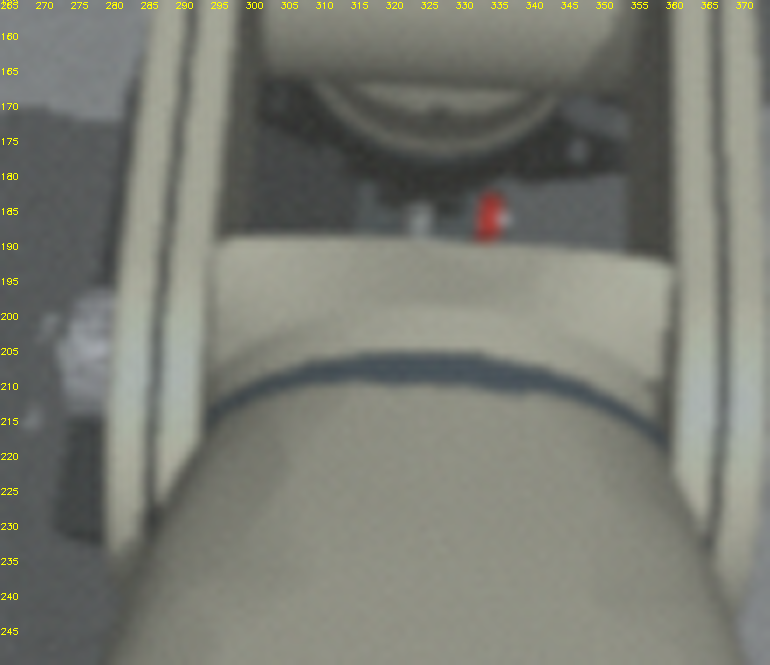

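```bash
python3 - <<'E'
from h import *
S=pickle.load(open("side7.pkl","rb"))
up=cv2.resize(S["image"],None,fx=4,fy=4,interpolation=cv2.INTER_CUBIC).astype(int)
sub=up[170*4:190*4,304*4:320*4];m=(sub[...,0]-sub[...,1]>35)
ys,xs=np.nonzero(m);u=((xs.mean()+.5)/4-.5+304,(ys.mean()+.5)/4-.5+170);print(u,m.sum())
w=onz(S,u,.1572)[0];print("tip",w,toplate(w),"tcp",toplate([.6033,-.0064]))
# base corners: near bottom
print(toplate(onz(S,[(344,173)],.2)))
E
grep -c . h.py
```

```text
(np.float64(nan), np.float64(nan)) 0
tip [nan nan nan] [[nan nan]] tcp [[0.0395956  0.00082997]]
[[ 0.05603015 -0.0334282 ]]
39<stdin>:5: RuntimeWarning: Mean of empty slice.
  ret = ret.dtype.type(ret / rcount)
```

```bash
python3 - <<'E'
from h import *
S=pickle.load(open("side7.pkl","rb"));im=S["image"].astype(int)
d=im[...,0]-im[...,1];sub=d[176:188,304:320];print(sub)
ys,xs=np.nonzero(sub>12);wt=sub[sub>12];u=((xs*wt).sum()/wt.sum()+304,(ys*wt).sum()/wt.sum()+176);print(u)
for z in(.1564,.158):
    w=onz(S,u,z)[0];print("tip",w,toplate(w))
E
```

```text
[[  2   3   2   3   1   4   2   2   1 -20 -38 -42 -43 -43 -32  -9]
 [  2   1   3   1   3   2   3   2   1 -21 -38 -42 -42 -42 -42 -31]
 [  3   2   2   1   3   2   2   2   1 -26 -41 -43 -43 -41 -29 -22]
 [  3   3   2   2   3   2   2   1  -3 -27 -29 -22 -10  -6  -1   0]
 [  3   2   3   2   3   2   7   4  -1  -5   0  -1   3   4   4   3]
 [  2   1   2   2   1   3  18  30  17   4   3   4   3   4   5   5]
 [  2   2   2   2   2   1  12  28  10   3   2   3   3   2   5   5]
 [  1   2   2   3   2   1   2   1   2   1   2   3   3   2   3   2]
 [  0   2   1   2   1   2   1   1   1   2   0   0   1   1   2   0]
 [  2   0   1   2   1   0   1   1   2   0   0   0  -1   1   1   1]
 [  1   1   0   0   0   1  -1   0   1   2   1   2   0   1  -1   1]
 [  0   0   1   1   1   0   1   2   1   1   3   1   2   1   0   1]]
(np.float64(310.98924731182797), np.float64(181.30107526881721))
tip [0.53731304 0.00591439 0.1564    ] [[-0.02747823  0.00348052]]
tip [0.53664331 0.00395648 0.158     ] [[-0.02785802  0.00144638]]
```

```bash
python3 - <<'E'
from h import *
from rig import manip
p=pl(.0372,.0000)
manip.servo_line([*p,.222],None,.06);st(manip)
snap(manip,"8")
grid("pics/side8.png",290,160,360,225,10,"pics/s8.png")
S=pickle.load(open("side8.pkl","rb"));im=S["image"].astype(int)
d=im[...,0]-im[...,1];ys,xs=np.nonzero(d[183:196,302:318]>9);print(xs+302,ys+183)
E
```

```text
t 40.6 p [ 0.6011 -0.0069  0.2221] F [ 0.02 -0.9  -8.04] w 0.0149
[310 311 310 311 310 311] [191 191 192 192 193 193]
```

View pics/s8.png

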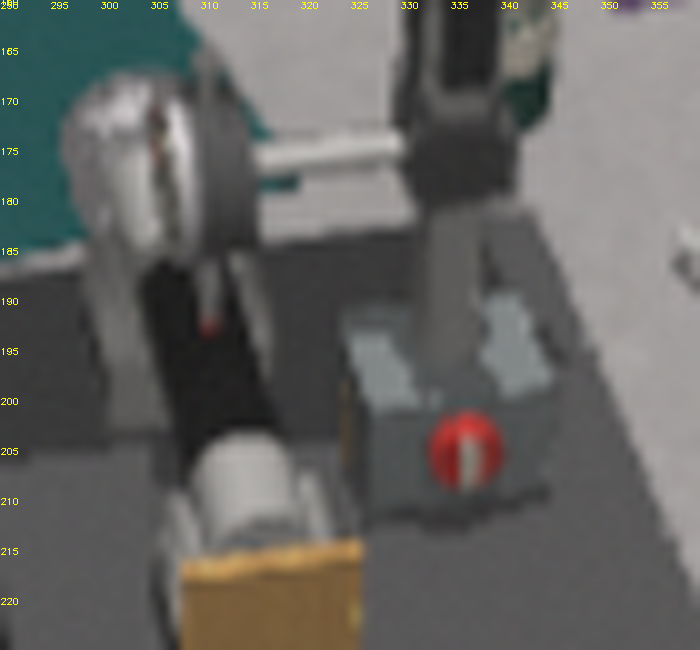

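```bash
python3 - <<'E'
from h import *
S=pickle.load(open("side8.pkl","rb"));im=S["image"]
print(im[196,298:322].max(1).tolist())
print(im[199,298:322].max(1).tolist())
# cylinder silhouettes: at y=0 for several x axis
for ax in(-.033,-.031,-.029):
    pts=[]
    for y in(-.03,-.01,.01,.03):
        th=np.linspace(0,2*np.pi,181);P=np.array([[*pl(ax+.015*np.cos(t),y),.0982+.015*np.sin(t)] for t in th]);q=proj(S,P);pts.append(q)
    # silhouette = lines; intersect rows
    q=np.stack(pts,0)
    for row in(196,199):
        xs=[]
        for k in range(181):
            a=np.interp(row,q[::-1,k,1][np.argsort(q[::-1,k,1])],q[::-1,k,0][np.argsort(q[::-1,k,1])]);xs.append(a)
        print(ax,row,min(xs),max(xs))
    print(" top pt",proj(S,[*pl(ax,0),.1145]))
for z in(.1165,.118): print("tip",toplate(onz(S,(310.4,192.2),z)))
E
```

```text
[59, 51, 72, 95, 95, 95, 96, 61, 33, 31, 30, 31, 31, 33, 33, 32, 33, 40, 84, 66, 58, 59, 59, 59]
[59, 59, 58, 85, 91, 92, 90, 91, 58, 33, 33, 35, 35, 35, 35, 34, 34, 34, 44, 57, 59, 58, 58, 59]
-0.033 196 303.4593047988579 314.2262865386972
-0.033 199 304.2876238574708 315.15617330768384
 top pt [[309.41855651 193.86801827]]
-0.031 196 304.15959627007845 314.93176370349977
-0.031 199 304.99452135840744 315.868305420185
 top pt [[310.10644768 193.78049706]]
-0.029 196 304.8598202539396 315.63717232699344
-0.029 199 305.70135073535903 316.5803683448095
 top pt [[310.79388975 193.69303299]]
tip [[-0.02928402  0.00443608]]
tip [[-0.02961541  0.00263795]]
```

```bash
python3 - <<'E'
from h import *
from rig import manip
p=pl(.0372,-.0015)
manip.servo_line([*p,.220],None,.03)
lower(manip,p,.220,.2105,dF=3.5,rate=.02);st(manip,"down");print(manip.get_torque())
snap(manip,"9");grid("pics/side9.png",290,160,360,225,10,"pics/s9.png")
E
```

```text
contact z 0.213 dF 7.88
down t 42.7 p [ 0.6008 -0.0083  0.2136] F [-1.12  0.89  0.41] w 0.0151
[0.04929488 0.30122929 0.00522886]
```

View pics/s9.png

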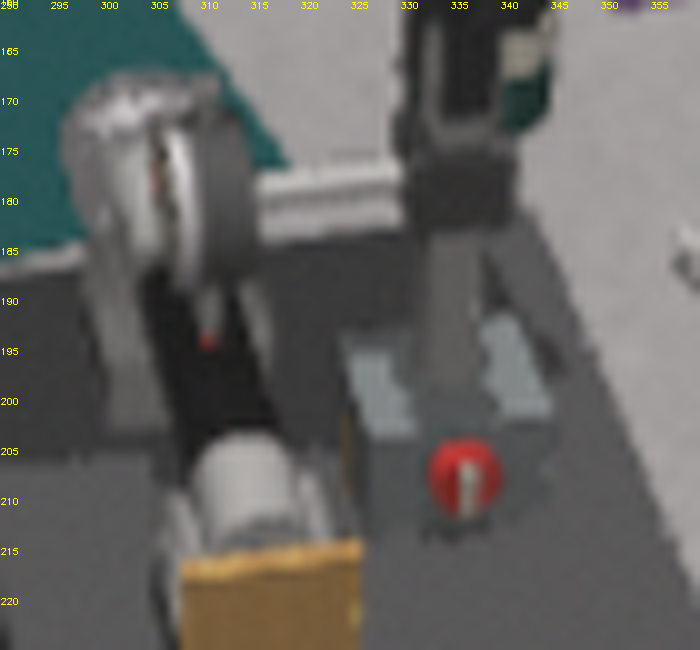

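```bash
python3 - <<'E'
from h import *
from rig import manip
manip.command_gripper(.085);st(manip,"open")
p=manip.get_position();manip.servo_line([p[0],p[1],.33],None,.12)
manip.move_to([.35,.40,.35],down(PY+np.pi/2));manip.hold(.5);st(manip,"away")
snap(manip,"10");grid("pics/side10.png",285,130,365,225,7,"pics/s10.png");grid("pics/top10.png",265,155,375,250,7,"pics/t10.png")
E
```

```text
open t 43.48 p [ 0.6006 -0.0084  0.213 ] F [ 0.33  0.36 -0.13] w 0.0849
away t 46.85 p [0.3501 0.3999 0.35  ] F [ 0.54 -0.57  0.23] w 0.085
```

View pics/s10.png

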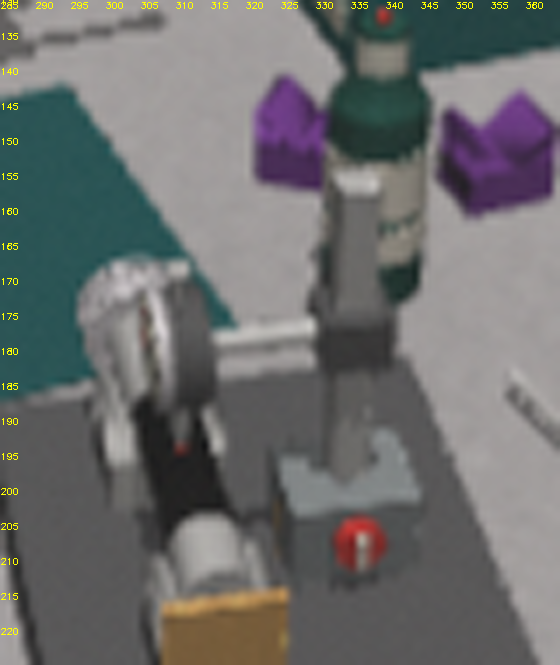

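View pics/t10.png

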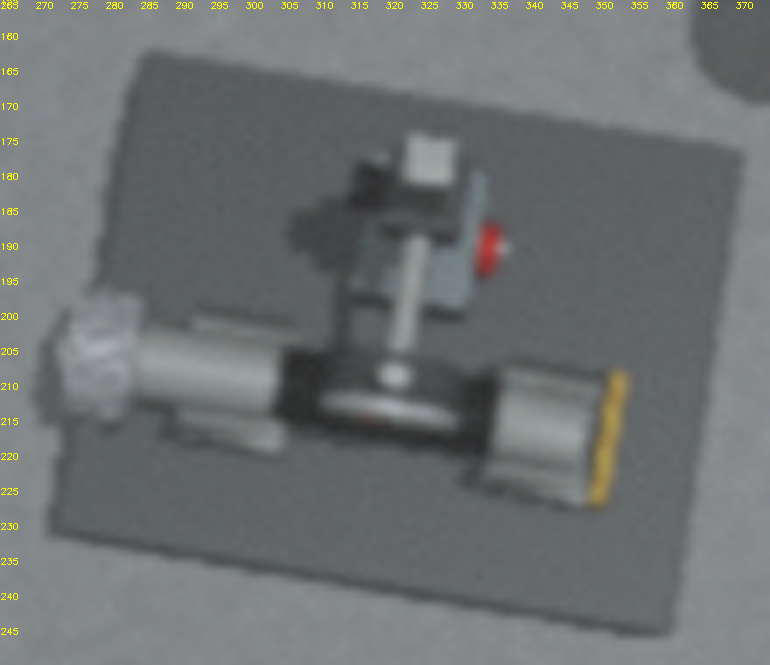

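View pics/top10.png

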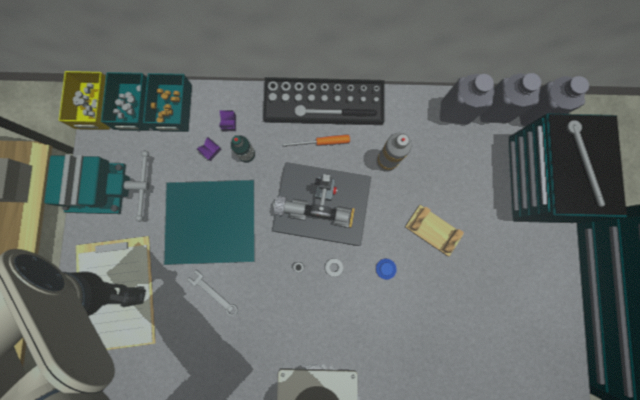

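The stand is upright behind the shaft, the red tip sits on the black part at about (309.5,193.5) in the side view, and the cans are at their first pixels.

```bash
python3 - <<'E'
from h import *
from rig import manip
S=pickle.load(open("side10.pkl","rb"));im=S["image"].astype(int);d=im[...,0]-im[...,1];sub=d[188:199,302:318]
ys,xs=np.nonzero(sub>9);w=sub[sub>9];u=((xs*w).sum()/w.sum()+302,(ys*w).sum()/w.sum()+188)
print("tip px",u,"plate",toplate(onz(S,u,.115)))
T=pickle.load(open("top10.pkl","rb"));print("col top (x,y) z=.237",toplate(onz(T,[(325.2,177.8)],.237)), "side",toplate(onz(S,[(335.5,156)],.237)))
a=cv2.imread("pics/top0.png").astype(int);b=cv2.imread("pics/top10.png").astype(int)
print("cans diff",np.abs(a-b)[130:175,375:412].mean(),np.abs(a-b)[133:163,230:256].mean())
manip.sign_off();print(manip.get_time())
E
```

```text
tip px (np.float64(310.4260869565217), np.float64(193.57391304347826)) plate [[-0.03004027  0.00013657]]
col top (x,y) z=.237 [[ 0.03765322 -0.00049756]] side [[ 0.03857586 -0.00310765]]
cans diff 2.669069069069069 2.2978632478632477
the job is handed in; nothing more can be done
the job is handed in; nothing more can be done
```

The job is done and handed in at about 47 s of the 128 s. I placed the two V-blocks, then the shaft, then the dial gauge, and lowered each in 1 mm steps until it made contact.

Last checks, in plate coordinates (mm from the plate's centre, x away from the robot, y to the left):
- **V-blocks:** the plain block's centre is at y about +60 and the stop block's at about -60, so they are about 120 mm apart. They are in line at x about -30, within about 1 mm. The brass stop faces outward, and there is room behind for the gauge.
- **Shaft:** it lies in both grooves with the pulley to the left, and met the grooves at the height expected for a level shaft. The gap to the stop is about 5–6 mm, seen as a thin dark line in the top view.
- **Dial gauge:** it stands upright on the plate. The feeler tip is at x -30, y 0, midway between the blocks and on the shaft's axis, which I measured at -29 to -31.
- **Cans:** both show unchanged in the pictures.

Some of the numbers disagreed, and one was never read:
- The top and side views differed by about 6 mm on where the stop block started along its length. I used a middle value and measured it again after placing it.
- The two views also differ by 1–3 mm on the shaft's axis and the gauge's column.
- I inferred the feeler's travel of about 4 mm from the stand's seated height; there is no direct reading.
- At contact, the force on the gripper changed by up to 12 N (5 to 12 N across the four placings), largest for the stop block.

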